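# Sort rough-ground from polished glass blanks by their drag on a slide plate

### The job

The four glass blanks standing on the black slide plate look alike, but some are polished underneath and some are still rough-ground there; it can only be felt by sliding them along the plate, where a polished one glides and a rough one drags. Sort all four: set the polished ones down gently in the shallow steel tray and the rough ones in the deeper slatted basket, each lying flat on the bottom and let go of. Never drop a blank, and leave the other things on the bench where they are.

Things in the scene. Friction and masses are not known exactly. Their poses are not given: they have to be found in the camera images.
- plate: black slide plate fixed on the bench, 290 (x) x 370 (y) x 15 mm thick, origin at the centre of its underside. Stations 75 mm either side of its middle in x, 100 mm in y. Pushed sideways on it without pressing down, a blank with a polished underside (polished_face) resists with about 0.4 to 0.9 N, one with a rough underside (rough_face) with 2.5 to 5 N; a slow push that stops keeps most of this
- station_1 (a point): station 1 of four engraved as outlines on the slide plate: centre of the outline on the plate's upper face, axes as the plate's. One frosted glass blank stands on it, centre within 5 mm of this point, long side along x within 0.1 rad: 110 mm long, 60 mm wide (y), 40 mm high, about 0.66 kg (15 % either way). Blanks look alike and are shuffled; sides and top are grippy
- station_2 (a point): station 2 of four engraved as outlines on the slide plate: centre of the outline on the plate's upper face, axes as the plate's. One frosted glass blank stands on it, centre within 5 mm of this point, long side along x within 0.1 rad: 110 mm long, 60 mm wide (y), 40 mm high, about 0.66 kg (15 % either way). Blanks look alike and are shuffled; sides and top are grippy
- station_3 (a point): station 3 of four engraved as outlines on the slide plate: centre of the outline on the plate's upper face, axes as the plate's. One frosted glass blank stands on it, centre within 5 mm of this point, long side along x within 0.1 rad: 110 mm long, 60 mm wide (y), 40 mm high, about 0.66 kg (15 % either way). Blanks look alike and are shuffled; sides and top are grippy
- station_4 (a point): station 4 of four engraved as outlines on the slide plate: centre of the outline on the plate's upper face, axes as the plate's. One frosted glass blank stands on it, centre within 5 mm of this point, long side along x within 0.1 rad: 110 mm long, 60 mm wide (y), 40 mm high, about 0.66 kg (15 % either way). Blanks look alike and are shuffled; sides and top are grippy
- tray_floor (a point): centre of the floor (white liner, 7 mm above the bench) of the shallow steel tray for polished blanks. Inside 164 mm (x) by 230 mm (y), walls 3 mm thick, rim 25 mm above the bench. Fixed, beside the plate, left or right of it. Two blanks fit side by side, long sides along x, 50 mm either side of this point in y
- basket_in (a point): centre of the floor (4 mm above the bench) of the deeper grey slatted basket for rough blanks. Inside 162 mm (x) by 228 mm (y), walls 4 mm thick, 55 mm high over the bench. Fixed, on the other side of the plate. Two blanks fit side by side, long sides along x, 50 mm either side of this point in y
- tweezers: bystander: steel tweezers 125 mm long (x), 18 mm wide, 6 mm high, lying in the middle of the plate along x; origin under their middle. Leave alone
- well_plate: bystander: clear 24-well plate 127 x 85 x 15 mm on the bench before the left tray; origin at the centre of its underside
- petri: bystander: stack of closed dishes 90 mm across, 42 mm high, beyond the right tray; origin at the centre of its underside
- objective_case: bystander: round screw-top case 51 mm across, 65 mm high, beyond the left tray; origin at the centre of its underside
- marker: bystander: pen 135 mm long, 12 mm thick, lying on the bench before the right tray; origin under its middle
- loupe: bystander: black eye loupe 52 mm across, 40 mm high, beyond the plate; origin at the centre of its underside
- blower: bystander: rubber dust blower 58 mm across, 110 mm high, standing beyond the plate; origin at the centre of its underside

How it is judged:
At the end, for the whole second after the job is handed in: Both kinds sorted: every polished blank lies flat (within 0.08 rad) on the floor of the steel tray and every rough one flat on the floor of the slatted basket, within its walls, not stacked or leaning (underside within 6 mm of the floor), at rest and let go of (x of polished_face_1 in the frame of tray_floor between -0.08 and 0.08 m and y of polished_face_1 in the frame of tray_floor between -0.115 and 0.115 m and z of polished_face_1 in the frame of tray_floor between -0.006 and 0.006 m and angle between each of polished_face_1, polished_face_2, rough_face_1, rough_face_2's own z axis and vertical below 0.08 rad and x of polished_face_2 in the frame of tray_floor between -0.08 and 0.08 m and y of polished_face_2 in the frame of tray_floor between -0.115 and 0.115 m and z of polished_face_2 in the frame of tray_floor between -0.006 and 0.006 m and x of rough_face_1 in the frame of basket_in between -0.08 and 0.08 m and y of rough_face_1 in the frame of basket_in between -0.115 and 0.115 m and z of rough_face_1 in the frame of basket_in between -0.006 and 0.006 m and x of rough_face_2 in the frame of basket_in between -0.08 and 0.08 m and y of rough_face_2 in the frame of basket_in between -0.115 and 0.115 m and z of rough_face_2 in the frame of basket_in between -0.006 and 0.006 m and linear speed of each of blank_1, blank_2, blank_3, blank_4 below 0.02 m/s); the robot touches nothing.
It fails at once if a blank falls, is thrown or is knocked: it moves faster than 0.5 m/s out of the fingers' hold (a drop of more than about 12 mm) ((linear speed of blank_1 above 0.5 m/s and contact force between the fingers and blank_1 below 0.3 N) or (linear speed of blank_2 above 0.5 m/s and contact force between the fingers and blank_2 below 0.3 N) or (linear speed of blank_3 above 0.5 m/s and contact force between the fingers and blank_3 below 0.3 N) or (linear speed of blank_4 above 0.5 m/s and contact force between the fingers and blank_4 below 0.3 N)).
It fails at once if a bystander is disturbed: moved by more than 20 mm (distance of any of tweezers, well_plate, petri, objective_case, marker, loupe, blower from where it was at the start of the episode above 0.02 m).
It also fails if it takes over 72 s, if anything falls off the work surface, if the arm or the gripper's body presses on something with over 40 N, if the wrist force passes 120 N, or if a joint passes its speed limit or range.

### The arm

A 7-joint arm with a two-finger parallel gripper is mounted at the origin on the work surface. World frame = base frame: x ahead of the robot, y to its left, z up, the work surface at z = 0. Lengths are in m, angles in rad, forces in N, time in s.
With the tool pointing down it reaches from about 0.425 to 0.875 m from the base axis. Payload 8.4 kg.
Tool frame: the origin (TCP) lies midway between the tips of the shut fingers; the grasp point (between the pads) lies 19 mm behind it (manip.pinch_z is the distance from the TCP to the grasp point, in m); z points along the fingers, y is the line along which they close (so a half turn about z gives the same grasp; the last joint's range is limited). The gripper opens to 87 mm and grips with 3 to 60 N. Pads are 19 mm wide; open, the fingers measure 117 mm over their backs; the gripper's body (75 mm by 190 mm) begins 51 mm behind the grasp point.
Start: joints at [-1.33, 0.333, 0.04, 1.465, -0.013, 1.343, -0.059], TCP at [0.217, 0.613, 0.223] pointing down, gripper open.
Joint ranges: [-2.58, 2.58], [-0.38, 2.09], [-1.3, 1.39], [0.25, 2.4], [-1.5, 4.64], [0.08, 2.09], [-2.65, 2.65]. Speed limits (rad/s): [2.22, 2.22, 2.79, 2.79, 3.14, 3.14, 3.14].

### API

Orientations are given as [roll, pitch, yaw] about the fixed x, y, z axes, in that order (R = Rz(yaw) Ry(pitch) Rx(roll)).
In Python, from bench import manip gives the robot as it stands.
- The arm moves only by the tool move_arm, never from a script. Its argument "targets" is a list that holds one entry, the list of rows, each a list of 4 numbers: the shift along the tool's x, y, z in cm, then the turn about the tool's z in degrees. In form: [[[x, y, z, turn], ...]]. A call has 1 to 10 rows; each row is the pose to reach, as a shift and turn from the pose commanded when the call began, along the tool's axes at that moment; what a row does not reach only later rows make up. A row lasts 1/12 s, in which the tool goes at most 41.7 mm and 7.16 degrees, less where a joint would pass 70% of its speed; a pose out of reach is approached as far as the arm can. A call with a gripper value outside its range is refused whole. "hand" is the finger opening in cm, from 0 to 8.7, set as the call begins (left out, the last holds). The fingers move at their own pace and stop on an object; the grip force is fixed at half the most. Time passes only in rows, so rows that repeat a pose let the fingers close. It gives the time, the measured TCP pose, the force, the opening and the grip force at its end, in the units of the state.
- manip.read_state(): the state, without advancing time (a new reading comes with each control period).
- manip.snapshot(name): name is "scene" or "top" or "wrist"; returns (picture, depth): 400x640x3 uint8, red, green, blue; 400x640 float32, m along the optical axis (not along the pixel's ray), 0 where there is no reading.
- manip.camera_params(name): a dict with "camera_matrix" (3x3 intrinsics, pixels), "distortion" ([k1, k2, p1, p2, k3] as OpenCV has them; the pictures are not rectified), "R" (3x3) and "t" (3): a world point X has camera coordinates R X + t. Camera axes: x right, y down, z forward; pixel columns grow to the right and rows downward; lengths in m; the calibration is good to about 2 mm. A picture is of the moment at which its call begins: read the wrist's pose just before it. camera_params takes no time and is no camera call; for the wrist camera it gives the pose at the moment of the call.
- manip.hand_in(): hands the job in; it is judged then, once.
The state is a dict: "time": time; "q": joint angles; "qd": joint speeds; "joint_torque": joint torques, N m; "tool_pos": TCP position; "orientation": TCP orientation; "wrist_force": force on the tool from outside, world axes, zero at the start; "ft_torque": the same for the moment, N m; "width": finger opening in m; "grasp_force": force on a finger pad.
Only numpy, scipy, OpenCV 4.12 (cv2) and the standard library are available. Lean on these libraries where they do the work, as an engineer would, in place of code of your own. Each camera call takes 0.05 s, during which the arm holds its last target. There are 200 camera calls.

## Working session

There is one attempt and no reset: what is moved stays moved. The work goes in short steps, Python scripts to look and compute and a tool call to move; the robot and the scene stay as the last step left them, time stands still between calls to the robot, and variables do not carry over. Pictures are saved under pics/ and viewed, at most 10 in all, crops included, and the job is handed in when it is done.

Besides the shell and the picture viewer there is one more tool, called after ">>>" by a JSON object that holds its "fn" and its "kwargs". move_arm: Moves the arm, as the interface text tells. Its arguments: {"type":"object","properties":{"targets":{"type":"array","items":{"type":"array","items":{"type":"array","items":{"type":"number"}}}},"hand":{"type":"number"}},"required":["targets"]}

```bash
mkdir -p pics; ls
python3 - <<'E'
from bench import manip
import cv2,numpy as np
s=manip.read_state();print(s)
for n in("top","scene"):
    p,d=manip.snapshot(n);cv2.imwrite(f"pics/{n}0.png",p[:,:,::-1]);np.savez(f"{n}0.npz",p=p,d=d)
    print(n,manip.camera_params(n))
E
```

```text
pics
{'time': 0.0, 'q': array([-1.33023196,  0.33390943,  0.03991488,  1.46627173, -0.01344149,
        1.3432875 , -0.05848325]), 'qd': array([ 0.00028241, -0.00056713,  0.00106336, -0.00100632, -0.00038378,
        0.00051759, -0.0008647 ]), 'joint_torque': array([-2.41035814e-04, -6.56333685e+01,  1.33543108e+00, -4.03817117e+01,
       -5.97734749e-02,  4.43462958e-02,  1.41255969e-04]), 'tool_pos': array([0.21650455, 0.61238873, 0.22166055]), 'orientation': array([-3.13998531e+00,  8.24481256e-05,  2.80177966e+00]), 'wrist_force': array([0.14499805, 0.13410079, 0.20256385]), 'ft_torque': array([-0.01225171,  0.03271468, -0.05618754]), 'grasp_force': 0.0, 'width': 0.08680517247110116}
top {'camera_matrix': array([[369.39017097,   0.        , 321.60510828],
       [  0.        , 369.39017097, 201.68949522],
       [  0.        ,   0.        ,   1.        ]]), 'distortion': array([0.00125292, 0.        , 0.        , 0.        , 0.        ]), 'R': array([[-0.04295699, -0.9990742 ,  0.00233338],
       [-0.97588712,  0.04145951, -0.21430221],
       [ 0.21400707, -0.01148289, -0.97676462]]), 't': array([0.03487466, 0.54214003, 0.89539491])}
scene {'camera_matrix': array([[430.68181258,   0.        , 316.93581009],
       [  0.        , 430.68181258, 197.95957389],
       [  0.        ,   0.        ,   1.        ]]), 'distortion': array([0.02246063, 0.        , 0.        , 0.        , 0.        ]), 'R': array([[-0.25035063,  0.96815389, -0.00161682],
       [ 0.72929995,  0.18748758, -0.65800455],
       [-0.63674653, -0.165911  , -0.75301221]]), 't': array([ 0.13953141, -0.35422008,  1.48838229])}
```

View pics/top0.png

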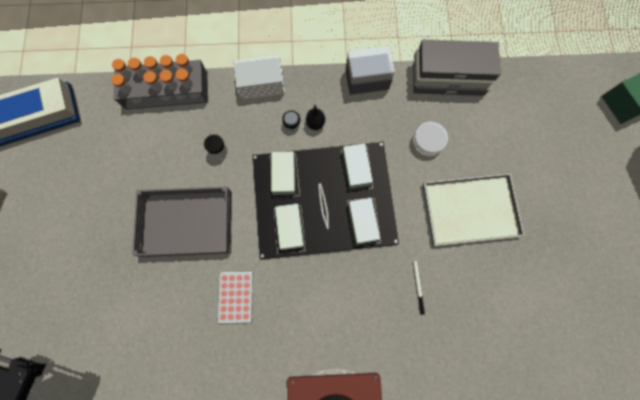

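The top view shows the plate at about (325,200), with blanks at (284,172), (289,227), (357,167) and (365,221). The tweezers are at (324,206), the basket is on the left at (183,222) and the tray on the right at (473,210). Next I'll measure them.

```bash
cat > h.py <<'E'
import numpy as np,cv2
from bench import manip
def rays(n,uv):
    c=manip.camera_params(n);K,D,R,t=[np.array(c[k]) for k in("camera_matrix","distortion","R","t")]
    x=cv2.undistortPoints(np.float64(uv).reshape(-1,1,2),K,D)[:,0]
    return np.c_[x,np.ones(len(x))],R,t
def plane(n,uv,z):
    r,R,t=rays(n,uv);o=-R.T@t;w=r@R
    return o+w*((z-o[2])/w[:,2])[:,None]
def cloud(n,d):
    v,u=np.mgrid[:400,:640];r,R,t=rays(n,np.c_[u.ravel(),v.ravel()])
    return ((r*d.ravel()[:,None]-t)@R).reshape(400,640,3)
def rect(n,m,z):
    cs,_=cv2.findContours(m.astype(np.uint8),cv2.RETR_EXTERNAL,cv2.CHAIN_APPROX_NONE)
    c=max(cs,key=cv2.contourArea)[:,0]
    (x,y),s,a=cv2.minAreaRect((plane(n,c,z)[:,:2]*1000).astype(np.float32))
    if s[0]<s[1]: s=s[::-1];a-=90
    a=(a+90)%180-90
    return np.round([x,y,*s,a],1)
E
python3 - <<'E'
from h import *
f=np.load("top0.npz");p,d=f["p"],f["d"];W=cloud("top",d);z=W[...,2]
hsv=cv2.cvtColor(p,cv2.COLOR_RGB2HSV)
def win(u0,u1,v0,v1):
    m=np.zeros((400,640),bool);m[v0:v1,u0:u1]=1;return m
wp=win(248,402,138,262)
print("bench z",np.median(z[300:360,300:380]))
# plate: dark + blanks
plate=wp&((hsv[...,2]<70)|(z>.03))
print("plate",rect("top",plate,.015),np.median(z[wp&(hsv[...,2]<50)]))
for w in((262,302,145,198),(265,310,198,255),(336,380,138,192),(340,388,192,250)):
    a=win(*w);m=a&(hsv[...,2]>150)&(z>.045)
    ys,xs=np.nonzero(m);print("blank",rect("top",m,.055),np.median(z[m]),"depth centroid",W[m][:,:2].mean(0).round(4),p[m].mean(0).round(), len(xs))
bk=win(125,240,178,265)
m=bk&(z>.035);print("basket",rect("top",m,.055),np.percentile(z[bk],[2,50,98]).round(3))
tr=win(415,530,168,255)
m=tr&(z>.012);print("tray rim",rect("top",m,.025),np.percentile(z[tr],[2,50,98]).round(3))
m=tr&(p.min(2)>190);print("tray liner",rect("top",m,.007))
for n,u,v,zz in(("petri",431,136,.042),("case",214,144,.065),("loupe",291,119,.04),("blower",316,118,.1),("twz",324,206,.02)):
    print(n,plane("top",[[u,v]],zz).round(3))
s=manip.read_state();print(s["tool_pos"])
E
```

```text
bench z -0.00040102616926376866
plate [562.2   6.  366.1 293.6 -86.3] 0.014835987324137488
blank [632.4 111.1 108.7  58.8   0.7] 0.05497423524520911 depth centroid [0.6312 0.111 ] [205. 214. 196.] 871
blank [485.1  98.6 108.9  58.6   5.3] 0.05480592567027176 depth centroid [0.484  0.0981] [205. 214. 197.] 969
blank [643.2 -87.4 109.4  58.8   6.8] 0.054846247873845504 depth centroid [ 0.6426 -0.0877] [205. 214. 211.] 875
blank [492.5 -95.3 109.5  59.    7.4] 0.05461337495329798 depth centroid [ 0.4916 -0.0951] [205. 214. 210.] 967
basket [512.7 373.9 240.9 174.9 -90. ] [-0.003  0.003  0.056]
tray rim [ 517.3 -390.8  242.2  178.1  -86.5] [-0.003  0.005  0.025]
tray liner [ 514.1 -394.   214.7  149.7  -86.1]
petri [[ 0.718 -0.296  0.042]]
case [[0.711 0.29  0.065]]
loupe [[0.785 0.086 0.04 ]]
blower [[0.757 0.017 0.1  ]]
twz [[0.54  0.005 0.02 ]]
[0.2165413  0.61241855 0.22173955]
```

View pics/scene0.png

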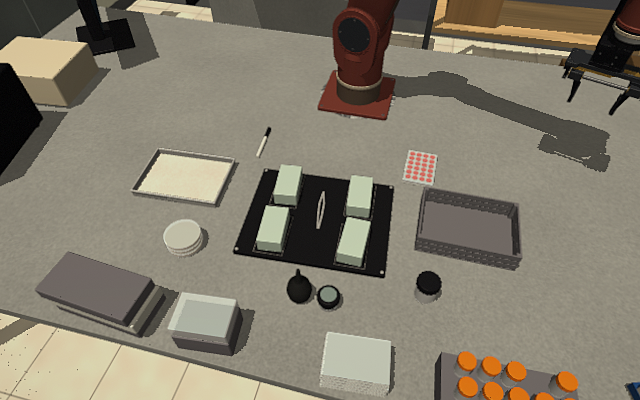

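```bash
cat > g.py <<'E'
import sys,numpy as np
from scipy.spatial.transform import Rotation as Ro
from bench import manip
# args: x y z(mm) yaw(deg)
s=manip.read_state();R=Ro.from_euler("xyz",s["orientation"]).as_matrix();yaw=np.degrees(s["orientation"][2])
a=[float(v) for v in sys.argv[1:]]
print("t",round(s["time"],2),"tcp",(s["tool_pos"]*1000).round(1),"yaw",yaw.round(2),"F",np.round(s["wrist_force"],2),"w",s["width"],"q",s["q"].round(2))
for i in range(0,len(a),4):
    x,y,z,w=a[i:i+4]
    print("row",(R.T@(np.array([x,y,z])/1000-s["tool_pos"])*100).round(2),"turn",round(-((w-yaw+180)%360-180),2))
E
python3 g.py 485.1 98.6 150 185.3 485.1 98.6 70 185.3
```

```text
t 0.1 tcp [216.5 612.4 221.7] yaw 160.53 F [ 0.15 -0.17 -0.36] w 0.0870022597789791 q [-1.33  0.33  0.04  1.47 -0.01  1.34 -0.06]
row [-42.45 -39.48   7.24] turn -24.77
row [-42.45 -39.47  15.24] turn -24.77
```

>>> {"fn": "move_arm", "kwargs": {"targets": [[[-42.5,-39.5,7.2,-24.8],[-42.5,-39.5,7.2,-24.8],[-42.5,-39.5,7.2,-24.8],[-42.5,-39.5,7.2,-24.8],[-42.5,-39.5,7.2,-24.8],[-42.5,-39.5,7.2,-24.8],[-42.5,-39.5,7.2,-24.8],[-42.5,-39.5,7.2,-24.8],[-42.5,-39.5,7.2,-24.8],[-42.5,-39.5,7.2,-24.8]]], "hand": 8.7}}

```text
time: 0.93
tool_pos: [0.4087, 0.2444, 0.1709]
orientation: [3.141, -0.0, -3.049]
wrist_force: [1.2, 0.9, -0.8]
width: 0.087
grasp_force: 0.0
```

```bash
python3 g.py 485.1 98.6 90 185.3
```

```text
t 0.93 tcp [408.7 244.4 170.9] yaw -174.67 F [ 1.21  0.88 -0.76] w 0.08697891004799359 q [-0.88  0.01  0.25  1.95 -0.    1.18  1.04]
row [ -6.25 -15.22   8.09] turn 0.03
```

>>> {"fn": "move_arm", "kwargs": {"targets": [[[-6.3,-15.2,8.1,0],[-6.3,-15.2,8.1,0],[-6.3,-15.2,8.1,0],[-6.3,-15.2,8.1,0],[-6.3,-15.2,8.1,0],[-6.3,-15.2,8.1,0],[-6.3,-15.2,8.1,0],[-6.3,-15.2,8.1,0]]]}}

```text
time: 1.6
tool_pos: [0.4849, 0.102, 0.0904]
orientation: [3.141, -0.0, -3.048]
wrist_force: [-0.0, 0.1, 0.3]
width: 0.087
grasp_force: 0.0
```

```bash
python3 g.py 485.1 98.6 22 185.3
python3 - <<'E'
from h import *
p,d=manip.snapshot("wrist");cv2.imwrite("pics/w1.png",p[:,:,::-1])
E
```

```text
t 1.6 tcp [484.9 102.   90.4] yaw -174.62 F [-0.03  0.09  0.3 ] w 0.0870271946962068 q [-0.68  0.14  0.42  2.01 -0.07  1.01  1.43]
row [ 0.01 -0.34  6.84] turn 0.08
```

View pics/w1.png

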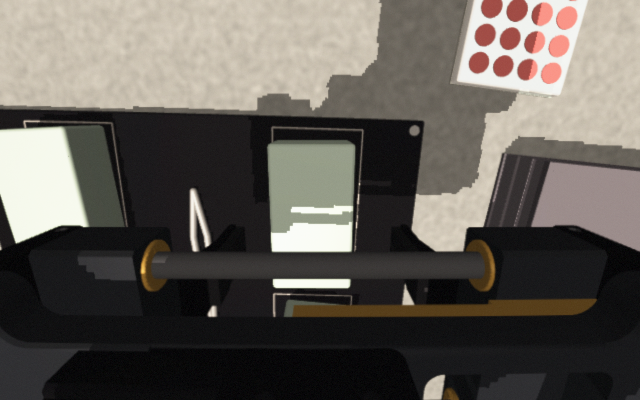

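The wrist view shows the blank (columns 268–355) between the fingers (about 228 and 408), well aligned. I'll correct 3 mm in y and go down.

>>> {"fn": "move_arm", "kwargs": {"targets": [[[0,-0.3,3.4,0],[0,-0.3,6.2,0],[0,-0.3,6.8,0],[0,-0.3,6.8,0],[0,-0.3,6.8,0]]]}}

```text
time: 2.07
tool_pos: [0.4858, 0.0988, 0.0232]
orientation: [3.141, 0.0, -3.047]
wrist_force: [-0.0, -0.5, -0.2]
width: 0.0873
grasp_force: 0.0
```

```bash
python3 g.py 485.1 98.6 22 185.3
```

```text
t 2.07 tcp [485.8  98.8  23.2] yaw -174.6 F [-0.05 -0.53 -0.25] w 0.08733936757774723 q [-0.66  0.24  0.41  2.06 -0.12  0.86  1.49]
row [ 0.07 -0.02  0.12] turn 0.1
```

Close on it, without lifting.

>>> {"fn": "move_arm", "kwargs": {"targets": [[[0,0,0,0],[0,0,0,0],[0,0,0,0],[0,0,0,0],[0,0,0,0],[0,0,0,0],[0,0,0,0],[0,0,0,0]]], "hand": 5.5}}

```text
time: 2.73
tool_pos: [0.4857, 0.0979, 0.0226]
orientation: [3.141, 0.0, -3.049]
wrist_force: [-1.0, -1.3, 5.4]
width: 0.0599
grasp_force: 30.0
```

```bash
python3 g.py
```

```text
t 2.73 tcp [485.7  97.9  22.6] yaw -174.68 F [-1.   -1.34  5.44] w 0.05989670623366986 q [-0.66  0.24  0.41  2.06 -0.12  0.86  1.49]
```

>>> {"fn": "move_arm", "kwargs": {"targets": [[[0,0,-0.05,0],[0,0,-0.05,0],[0,0,-0.05,0]]]}}

```text
time: 2.98
tool_pos: [0.4854, 0.0979, 0.0227]
orientation: [-3.141, -0.0, -3.049]
wrist_force: [-0.3, -0.2, 0.2]
width: 0.0597
grasp_force: 30.0
```

>>> {"fn": "move_arm", "kwargs": {"targets": [[[-0.1,0,0,0],[-0.2,0,0,0],[-0.3,0,0,0],[-0.4,0,0,0],[-0.4,0,0,0],[-0.4,0,0,0]]]}}

```text
time: 3.48
tool_pos: [0.4896, 0.0984, 0.0227]
orientation: [-3.142, 0.0, -3.049]
wrist_force: [-0.6, 0.7, -0.7]
width: 0.0595
grasp_force: 30.0
```

>>> {"fn": "move_arm", "kwargs": {"targets": [[[0.2,0,0,0],[0.4,0,0,0],[0.6,0,0,0],[0.8,0,0,0],[0.8,0,0,0],[0.8,0,0,0]]]}}

```text
time: 3.98
tool_pos: [0.4809, 0.0975, 0.0226]
orientation: [-3.142, -0.001, -3.048]
wrist_force: [-1.9, -1.3, -2.0]
width: 0.06
grasp_force: 30.0
```

>>> {"fn": "move_arm", "kwargs": {"targets": [[[-0.2,0,0.02,0],[-0.4,0,0.02,0],[-0.6,0,0.02,0],[-0.8,0,0.02,0],[-1.0,0,0.02,0]]]}}

```text
time: 4.4
tool_pos: [0.4918, 0.0986, 0.0226]
orientation: [3.142, 0.0, -3.049]
wrist_force: [-2.4, -0.1, 2.4]
width: 0.0595
grasp_force: 30.0
```

>>> {"fn": "move_arm", "kwargs": {"targets": [[[-0.1,0,0,0]]]}}

```text
time: 4.48
tool_pos: [0.4929, 0.0987, 0.0226]
orientation: [-3.142, 0.0, -3.049]
wrist_force: [-3.6, -0.1, 3.6]
width: 0.0594
grasp_force: 30.0
```

>>> {"fn": "move_arm", "kwargs": {"targets": [[[0.2,0,0,0],[0.4,0,0,0],[0.6,0,0,0],[0.8,0,0,0],[1.0,0,0,0]]]}}

```text
time: 4.9
tool_pos: [0.4825, 0.0977, 0.0227]
orientation: [3.142, 0.001, -3.049]
wrist_force: [1.4, -0.4, 0.5]
width: 0.0598
grasp_force: 30.0
```

>>> {"fn": "move_arm", "kwargs": {"targets": [[[0.1,0,0,0]]]}}

```text
time: 4.98
tool_pos: [0.4813, 0.0976, 0.0227]
orientation: [3.141, 0.0, -3.049]
wrist_force: [1.7, 0.7, -0.3]
width: 0.0599
grasp_force: 30.0
```

Readings while gripped are muddied by vertical preload. I'll let go and push with one open finger instead.

>>> {"fn": "move_arm", "kwargs": {"targets": [[[0,0,0,0],[0,0,0,0],[0,0,0,0],[0,0,0,0],[0,0,0,0],[0,0,0,0]]], "hand": 8.7}}

```text
time: 5.48
tool_pos: [0.4815, 0.0976, 0.0225]
orientation: [-3.141, -0.0, -3.049]
wrist_force: [0.4, 1.4, 1.9]
width: 0.0854
grasp_force: 0.0
```

>>> {"fn": "move_arm", "kwargs": {"targets": [[[0,0.4,0,0],[0,0.8,0,0],[0,1.1,0,0]]]}}

```text
time: 5.73
tool_pos: [0.4804, 0.1093, 0.0225]
orientation: [3.141, -0.0, -3.048]
wrist_force: [-0.2, -0.5, 0.1]
width: 0.0868
grasp_force: 0.0
```

>>> {"fn": "move_arm", "kwargs": {"targets": [[[0,0.2,0,0],[0,0.4,0,0],[0,0.6,0,0],[0,0.8,0,0],[0,1.0,0,0]]]}}

```text
time: 6.15
tool_pos: [0.4795, 0.1185, 0.0225]
orientation: [-3.141, -0.0, -3.049]
wrist_force: [1.2, -2.7, -0.2]
width: 0.0868
grasp_force: 0.9
```

>>> {"fn": "move_arm", "kwargs": {"targets": [[[0,0.2,0,0]]]}}

```text
time: 6.23
tool_pos: [0.4793, 0.1205, 0.0225]
orientation: [-3.141, -0.0, -3.049]
wrist_force: [0.8, -1.2, -0.7]
width: 0.0868
grasp_force: 0.9
```

>>> {"fn": "move_arm", "kwargs": {"targets": [[[0,0.2,0,0]]]}}

```text
time: 6.32
tool_pos: [0.4792, 0.1226, 0.0225]
orientation: [-3.142, -0.0, -3.049]
wrist_force: [0.6, -1.5, 0.3]
width: 0.0869
grasp_force: 0.8
```

>>> {"fn": "move_arm", "kwargs": {"targets": [[[0,0,0,0],[0,0,0,0]]]}}

```text
time: 6.48
tool_pos: [0.4791, 0.1229, 0.0226]
orientation: [3.141, 0.0, -3.048]
wrist_force: [-0.2, -1.0, 0.0]
width: 0.0871
grasp_force: 0.0
```

The pad force is 0.8–0.9 N, so blank 2 is polished. Re-centre, grip, and carry it to the tray.

>>> {"fn": "move_arm", "kwargs": {"targets": [[[0,-0.5,0,0],[0,-1.3,0,0],[0,-1.3,0,0]]]}}

```text
time: 6.73
tool_pos: [0.4806, 0.1075, 0.0226]
orientation: [-3.141, -0.0, -3.05]
wrist_force: [0.5, -0.5, 1.0]
width: 0.087
grasp_force: 0.0
```

>>> {"fn": "move_arm", "kwargs": {"targets": [[[0,0,0,0],[0,0,0,0],[0,0,0,0],[0,0,0,0],[0,0,0,0],[0,0,0,0]]], "hand": 5.5}}

```text
time: 7.23
tool_pos: [0.4804, 0.1097, 0.0225]
orientation: [3.142, -0.0, -3.048]
wrist_force: [0.6, 0.1, -0.8]
width: 0.0599
grasp_force: 30.0
```

>>> {"fn": "move_arm", "kwargs": {"targets": [[[0,0,-2,0],[0,0,-5,0],[0,0,-9,0],[0,0,-10,0]]]}}

```text
time: 7.57
tool_pos: [0.4822, 0.1099, 0.1269]
orientation: [3.14, 0.005, -3.049]
wrist_force: [2.5, 0.5, -6.1]
width: 0.0596
grasp_force: 30.0
```

```bash
python3 g.py 517 -340 115 183.5 517 -440 115 183.5
```

```text
t 7.57 tcp [482.2 109.9 126.9] yaw -174.7 F [ 2.51  0.54 -6.08] w 0.05964405264027156 q [-0.71  0.09  0.42  1.98 -0.04  1.08  1.39]
row [  0.7  -45.12   1.12] turn 1.8
row [  1.62 -55.07   1.1 ] turn 1.8
```

>>> {"fn": "move_arm", "kwargs": {"targets": [[[1.3,-2.5,0.5,1.8],[1.3,-6,1.1,1.8],[1.3,-10,1.1,1.8],[1.3,-14,1.1,1.8],[1.3,-18,1.1,1.8],[1.3,-22,1.1,1.8],[1.3,-26,1.1,1.8],[1.3,-30,1.1,1.8],[1.3,-34,1.1,1.8],[1.3,-38,1.1,1.8]]]}}

```text
time: 8.4
tool_pos: [0.5019, -0.2713, 0.1102]
orientation: [3.141, -0.002, -3.079]
wrist_force: [2.1, 0.5, -6.1]
width: 0.0598
grasp_force: 30.0
```

```bash
python3 g.py 520 -441 115 183.5
```

```text
t 8.4 tcp [ 501.9 -271.3  110.2] yaw -176.43 F [ 2.13  0.47 -6.05] w 0.05978673217681645 q [-0.18  0.31  0.71  1.83 -0.22  1.09  2.25]
row [ -0.75 -17.05  -0.49] turn 0.07
```

>>> {"fn": "move_arm", "kwargs": {"targets": [[[-0.7,-4,0,0],[-0.7,-8,0,0],[-0.7,-12,0,0],[-0.7,-15,0,0],[-0.7,-17,0,0],[-0.7,-17,0,0]]]}}

```text
time: 8.9
tool_pos: [0.5172, -0.4445, 0.1096]
orientation: [-3.139, -0.004, -3.085]
wrist_force: [-2.1, 0.7, -6.5]
width: 0.0598
grasp_force: 30.0
```

```bash
python3 g.py 520 -441 15 183.5
```

```text
t 8.9 tcp [ 517.2 -444.5  109.6] yaw -176.78 F [-2.06  0.69 -6.53] w 0.05976010922235288 q [ 0.15  0.55  0.7   1.54 -0.37  1.19  2.54]
row [-0.33  0.36  9.45] turn -0.28
```

>>> {"fn": "move_arm", "kwargs": {"targets": [[[-0.3,0.35,3,-0.3],[-0.3,0.35,6,-0.3],[-0.3,0.35,8,-0.3],[-0.3,0.35,9,-0.3],[-0.3,0.35,9.2,-0.3],[-0.3,0.35,9.2,-0.3]]]}}

```text
time: 9.4
tool_pos: [0.5226, -0.4352, 0.0189]
orientation: [3.141, -0.001, -3.075]
wrist_force: [-0.1, -0.9, -6.9]
width: 0.0597
grasp_force: 30.0
```

```bash
python3 g.py 520 -441 14.5 183.5
```

```text
t 9.4 tcp [ 522.6 -435.2   18.9] yaw -176.17 F [-0.06 -0.89 -6.89] w 0.05967148637579247 q [ 0.17  0.64  0.64  1.61 -0.42  1.04  2.57]
row [ 0.3  -0.56  0.44] turn 0.33
```

>>> {"fn": "move_arm", "kwargs": {"targets": [[[0.2,-0.5,0.1,0.3],[0.2,-0.5,0.3,0.3],[0.2,-0.5,0.35,0.3],[0.2,-0.5,0.4,0.3],[0.2,-0.5,0.4,0.3]]]}}

```text
time: 9.82
tool_pos: [0.5215, -0.4408, 0.016]
orientation: [-3.141, 0.001, -3.08]
wrist_force: [-0.2, 0.8, -7.6]
width: 0.0598
grasp_force: 30.0
```

>>> {"fn": "move_arm", "kwargs": {"targets": [[[0,0,0.08,0],[0,0,0.15,0],[0,0,0.15,0]]]}}

```text
time: 10.07
tool_pos: [0.5217, -0.4409, 0.0147]
orientation: [-3.141, 0.001, -3.08]
wrist_force: [0.1, 1.0, -1.3]
width: 0.0595
grasp_force: 30.0
```

```bash
python3 g.py
```

```text
t 10.07 tcp [ 521.7 -440.9   14.7] yaw -176.46 F [ 0.11  0.98 -1.31] w 0.05954368313058054 q [ 0.19  0.65  0.63  1.6  -0.43  1.03  2.58]
```

Weight has transferred to the tray floor, so release and lift.

>>> {"fn": "move_arm", "kwargs": {"targets": [[[0,0,0,0],[0,0,0,0],[0,0,0,0],[0,0,0,0]]], "hand": 7.2}}

```text
time: 10.4
tool_pos: [0.5216, -0.441, 0.0145]
orientation: [-3.141, 0.001, -3.08]
wrist_force: [0.2, 0.2, -0.6]
width: 0.0705
grasp_force: 0.0
```

>>> {"fn": "move_arm", "kwargs": {"targets": [[[0,0,-1.5,0],[0,0,-5,0],[0,0,-9,0]]]}}

```text
time: 10.65
tool_pos: [0.5201, -0.4398, 0.104]
orientation: [3.14, -0.003, -3.08]
wrist_force: [1.1, -0.3, -0.3]
width: 0.072
grasp_force: 0.0
```

```bash
python3 g.py 492.5 -95.3 90 187.4
```

```text
t 10.65 tcp [ 520.1 -439.8  104. ] yaw -176.49 F [ 1.14 -0.33 -0.29] w 0.07195915141979439 q [ 0.15  0.55  0.68  1.54 -0.37  1.18  2.53]
row [ 0.64 34.55  1.48] turn -3.89
```

Next is blank 4 (492.5, −95.3).

>>> {"fn": "move_arm", "kwargs": {"targets": [[[0.6,4,1,-3.9],[0.6,8,1,-3.9],[0.6,12,1,-3.9],[0.6,16,1,-3.9],[0.6,20,1,-3.9],[0.6,24,1,-3.9],[0.6,28,1,-3.9],[0.6,32,1,-3.9],[0.6,34.5,1,-3.9],[0.6,34.5,1,-3.9]]], "hand": 8.7}}

```text
time: 11.48
tool_pos: [0.4944, -0.0906, 0.095]
orientation: [3.139, 0.001, -3.005]
wrist_force: [0.8, -0.7, -0.4]
width: 0.0871
grasp_force: 0.0
```

```bash
python3 g.py 492.5 -95.3 23 187.4
```

```text
t 11.48 tcp [494.4 -90.6  95. ] yaw -172.17 F [ 0.78 -0.74 -0.37] w 0.08706346288540054 q [-0.47  0.16  0.61  2.   -0.11  1.02  1.91]
row [ 0.26 -0.46  7.2 ] turn 0.43
```

>>> {"fn": "move_arm", "kwargs": {"targets": [[[0.2,-0.4,1.5,0.3],[0.2,-0.4,4.5,0.3],[0.2,-0.4,6.5,0.3],[0.2,-0.4,7.2,0.3],[0.2,-0.4,7.2,0.3],[0.2,-0.4,7.2,0.3]]]}}

```text
time: 11.98
tool_pos: [0.4931, -0.1015, 0.0231]
orientation: [-3.141, 0.001, -3.018]
wrist_force: [0.0, -0.2, 0.4]
width: 0.0869
grasp_force: 0.0
```

```bash
python3 g.py 492.5 -95.3 22.5 187.4
```

```text
t 11.98 tcp [ 493.1 -101.5   23.1] yaw -172.91 F [ 0.05 -0.19  0.38] w 0.0868950633481245 q [-0.42  0.28  0.6   2.05 -0.2   0.87  1.99]
row [-0.02  0.63  0.06] turn -0.31
```

>>> {"fn": "move_arm", "kwargs": {"targets": [[[0,-0.3,0,0],[0,-0.6,0,0],[0,-0.8,0,0],[0,-1.0,0,0],[0,-1.2,0,0],[0,-1.4,0,0]]]}}

```text
time: 12.48
tool_pos: [0.4946, -0.1147, 0.0223]
orientation: [3.141, 0.0, -3.017]
wrist_force: [-0.0, 1.8, 1.1]
width: 0.0869
grasp_force: 1.0
```

>>> {"fn": "move_arm", "kwargs": {"targets": [[[0,-0.2,0,0]]]}}

```text
time: 12.57
tool_pos: [0.4947, -0.1168, 0.0222]
orientation: [3.141, 0.0, -3.017]
wrist_force: [-0.8, 1.9, 0.9]
width: 0.0871
grasp_force: 1.0
```

>>> {"fn": "move_arm", "kwargs": {"targets": [[[0,-0.2,0,0]]]}}

```text
time: 12.65
tool_pos: [0.4949, -0.1189, 0.0221]
orientation: [3.141, -0.0, -3.017]
wrist_force: [-0.5, 1.5, 1.0]
width: 0.0873
grasp_force: 1.0
```

>>> {"fn": "move_arm", "kwargs": {"targets": [[[0,-0.2,0,0]]]}}

```text
time: 12.73
tool_pos: [0.4951, -0.1209, 0.022]
orientation: [3.142, -0.0, -3.017]
wrist_force: [-0.4, 2.6, 1.6]
width: 0.0868
grasp_force: 1.0
```

>>> {"fn": "move_arm", "kwargs": {"targets": [[[0,0,0,0],[0,0,0,0]]]}}

```text
time: 12.9
tool_pos: [0.495, -0.1213, 0.022]
orientation: [-3.141, -0.0, -3.018]
wrist_force: [-0.0, -0.1, -0.2]
width: 0.0871
grasp_force: 0.0
```

>>> {"fn": "move_arm", "kwargs": {"targets": [[[0,-0.05,0,0],[0,-0.1,0,0],[0,-0.15,0,0],[0,-0.2,0,0]]]}}

```text
time: 13.23
tool_pos: [0.4952, -0.1227, 0.0219]
orientation: [3.141, -0.0, -3.017]
wrist_force: [-0.0, 1.1, -1.5]
width: 0.087
grasp_force: 0.7
```

>>> {"fn": "move_arm", "kwargs": {"targets": [[[0,-0.05,0,0],[0,-0.1,0,0],[0,-0.15,0,0]]]}}

```text
time: 13.48
tool_pos: [0.4955, -0.1243, 0.022]
orientation: [3.142, -0.0, -3.017]
wrist_force: [-0.1, 1.0, -0.6]
width: 0.0872
grasp_force: 0.7
```

>>> {"fn": "move_arm", "kwargs": {"targets": [[[0,0,0,0],[0,0,0,0]]]}}

```text
time: 13.65
tool_pos: [0.4955, -0.1244, 0.0221]
orientation: [-3.141, -0.0, -3.017]
wrist_force: [-0.5, 0.3, -0.1]
width: 0.0873
grasp_force: 0.4
```

Slow pushing gives 0.7 N and it glides on when stopped, so blank 4 is polished too. Grip it.

>>> {"fn": "move_arm", "kwargs": {"targets": [[[0,0.5,0,0],[0,1.3,0,0],[0,1.3,0,0]]]}}

```text
time: 13.9
tool_pos: [0.4939, -0.1096, 0.022]
orientation: [3.141, -0.0, -3.016]
wrist_force: [0.5, 0.5, -0.7]
width: 0.0873
grasp_force: 0.0
```

>>> {"fn": "move_arm", "kwargs": {"targets": [[[0,0,0,0],[0,0,0,0],[0,0,0,0],[0,0,0,0],[0,0,0,0],[0,0,0,0]]], "hand": 5.5}}

```text
time: 14.4
tool_pos: [0.4939, -0.1114, 0.0221]
orientation: [3.142, -0.0, -3.017]
wrist_force: [-0.3, 0.4, 1.1]
width: 0.0597
grasp_force: 30.0
```

>>> {"fn": "move_arm", "kwargs": {"targets": [[[0,0,-2,0],[0,0,-5,0],[0,0,-8,0],[0,0,-8,0]]]}}

```text
time: 14.73
tool_pos: [0.4963, -0.1122, 0.1064]
orientation: [-3.141, 0.006, -3.018]
wrist_force: [2.3, -0.9, -6.7]
width: 0.0595
grasp_force: 30.0
```

```bash
python3 g.py 514 -341 100 183.5
```

```text
t 14.73 tcp [ 496.3 -112.2  106.4] yaw -172.92 F [ 2.32 -0.93 -6.66] w 0.059518706341730336 q [-0.45  0.15  0.64  1.98 -0.11  1.04  1.93]
row [  1.07 -22.92   0.65] turn 3.58
```

>>> {"fn": "move_arm", "kwargs": {"targets": [[[1,-2.5,0,3.6],[1,-6,0,3.6],[1,-10,0,3.6],[1,-14,0,3.6],[1,-18,0,3.6],[1,-21,0,3.6],[1,-22.9,0,3.6],[1,-22.9,0,3.6],[1,-22.9,0,3.6],[1,-22.9,0,3.6]]]}}

```text
time: 15.57
tool_pos: [0.5117, -0.3387, 0.1004]
orientation: [3.14, -0.002, -3.08]
wrist_force: [-0.5, 0.5, -6.7]
width: 0.0603
grasp_force: 30.0
```

```bash
python3 g.py 514 -341 18 183.5
```

```text
t 15.57 tcp [ 511.7 -338.7  100.4] yaw -176.46 F [-0.5   0.51 -6.71] w 0.06027760038316829 q [-0.05  0.42  0.71  1.73 -0.3   1.11  2.39]
row [-0.23 -0.26  8.24] turn 0.04
```

>>> {"fn": "move_arm", "kwargs": {"targets": [[[-0.2,-0.2,2,0],[-0.2,-0.2,5,0],[-0.2,-0.2,7.3,0],[-0.2,-0.2,8.0,0],[-0.2,-0.2,8.2,0],[-0.2,-0.2,8.2,0],[-0.2,-0.2,8.2,0]]]}}

```text
time: 16.15
tool_pos: [0.5155, -0.3419, 0.0215]
orientation: [-3.141, 0.002, -3.079]
wrist_force: [0.7, -0.1, -5.9]
width: 0.0598
grasp_force: 30.0
```

```bash
python3 g.py 514 -341 14.5 183.5
```

```text
t 16.15 tcp [ 515.5 -341.9   21.5] yaw -176.44 F [ 0.75 -0.12 -5.95] w 0.05977076704337827 q [-0.    0.52  0.66  1.78 -0.38  0.97  2.45]
row [0.15 0.1  0.7 ] turn 0.06
```

>>> {"fn": "move_arm", "kwargs": {"targets": [[[0,0,0.2,0],[0,0,0.4,0],[0,0,0.5,0],[0,0,0.6,0],[0,0,0.6,0]]]}}

```text
time: 16.57
tool_pos: [0.5147, -0.3418, 0.0142]
orientation: [-3.141, 0.0, -3.08]
wrist_force: [-0.1, 0.4, -6.7]
width: 0.0597
grasp_force: 30.0
```

>>> {"fn": "move_arm", "kwargs": {"targets": [[[0,0,0.08,0],[0,0,0.12,0],[0,0,0.12,0]]]}}

```text
time: 16.82
tool_pos: [0.5151, -0.3422, 0.0141]
orientation: [-3.141, 0.001, -3.08]
wrist_force: [-1.9, 2.1, 5.6]
width: 0.0599
grasp_force: 30.0
```

Firm contact with the floor: release, lift, and go to blank 3.

>>> {"fn": "move_arm", "kwargs": {"targets": [[[0,0,-0.05,0],[0,0,-0.05,0],[0,0,-0.05,0],[0,0,-0.05,0]]], "hand": 7.2}}

```text
time: 17.15
tool_pos: [0.5148, -0.3419, 0.0136]
orientation: [-3.141, 0.0, -3.08]
wrist_force: [1.6, -0.3, 0.1]
width: 0.0707
grasp_force: 0.0
```

>>> {"fn": "move_arm", "kwargs": {"targets": [[[0,0,-1.5,0],[0,0,-5,0],[0,0,-9,0]]]}}

```text
time: 17.4
tool_pos: [0.5131, -0.3409, 0.1024]
orientation: [3.14, -0.004, -3.08]
wrist_force: [2.1, 0.7, 0.1]
width: 0.0719
grasp_force: 0.0
```

```bash
python3 g.py 643.2 -87.4 95 186.8
```

```text
t 17.4 tcp [ 513.1 -340.9  102.4] yaw -176.48 F [2.08 0.69 0.09] w 0.07185697990735335 q [-0.05  0.43  0.72  1.72 -0.31  1.12  2.39]
row [-14.55  24.5    0.72] turn -3.28
```

>>> {"fn": "move_arm", "kwargs": {"targets": [[[-14.5,24.5,0.6,-3.3],[-14.5,24.5,0.6,-3.3],[-14.5,24.5,0.6,-3.3],[-14.5,24.5,0.6,-3.3],[-14.5,24.5,0.6,-3.3],[-14.5,24.5,0.6,-3.3],[-14.5,24.5,0.6,-3.3],[-14.5,24.5,0.6,-3.3],[-14.5,24.5,0.6,-3.3],[-14.5,24.5,0.6,-3.3]]], "hand": 8.7}}

```text
time: 18.23
tool_pos: [0.6439, -0.0889, 0.0972]
orientation: [-3.141, -0.0, -3.022]
wrist_force: [-0.9, -0.6, 0.3]
width: 0.087
grasp_force: 0.0
```

```bash
python3 g.py 643.2 -87.4 22.5 186.8
```

```text
t 18.23 tcp [643.9 -88.9  97.2] yaw -173.17 F [-0.92 -0.61  0.3 ] w 0.08700301572430286 q [-0.4   0.48  0.62  1.63 -0.3   1.13  1.99]
row [0.05 0.17 7.47] turn 0.03
```

>>> {"fn": "move_arm", "kwargs": {"targets": [[[0,0.1,3,0],[0,0.1,6,0],[0,0.1,7.2,0],[0,0.1,7.4,0],[0,0.1,7.4,0],[0,0.1,7.4,0]]]}}

```text
time: 18.73
tool_pos: [0.6448, -0.0883, 0.0249]
orientation: [-3.141, 0.002, -3.024]
wrist_force: [-0.1, 0.8, -0.3]
width: 0.0873
grasp_force: 0.0
```

>>> {"fn": "move_arm", "kwargs": {"targets": [[[0,0.4,0,0],[0,0.8,0,0],[0,1.1,0,0],[0,1.3,0,0],[0,1.5,0,0],[0,1.7,0,0],[0,1.9,0,0]]]}}

```text
time: 19.32
tool_pos: [0.6425, -0.0701, 0.0243]
orientation: [-3.139, 0.002, -3.023]
wrist_force: [0.7, -6.0, 3.5]
width: 0.0872
grasp_force: 3.0
```

>>> {"fn": "move_arm", "kwargs": {"targets": [[[0,0.05,0,0],[0,0.1,0,0],[0,0.15,0,0]]]}}

```text
time: 19.57
tool_pos: [0.6423, -0.0687, 0.0243]
orientation: [-3.139, 0.002, -3.023]
wrist_force: [0.5, -6.2, 2.8]
width: 0.0869
grasp_force: 3.0
```

>>> {"fn": "move_arm", "kwargs": {"targets": [[[0,0,0,0],[0,0,0,0]]]}}

```text
time: 19.73
tool_pos: [0.6423, -0.0686, 0.0243]
orientation: [-3.139, 0.002, -3.023]
wrist_force: [0.4, -4.7, 3.5]
width: 0.087
grasp_force: 2.7
```

Blank 3 is clearly rough (3 N on the pad, 6 N at the wrist, and it holds when stopped). Grip it and take it to the basket.

>>> {"fn": "move_arm", "kwargs": {"targets": [[[0,-0.5,0,0],[0,-1.35,0.1,0],[0,-1.35,0.2,0]]]}}

```text
time: 19.98
tool_pos: [0.6431, -0.0822, 0.0213]
orientation: [-3.141, -0.0, -3.024]
wrist_force: [-0.0, -0.1, 0.4]
width: 0.0871
grasp_force: 0.0
```

>>> {"fn": "move_arm", "kwargs": {"targets": [[[0,0,0,0],[0,0,0,0],[0,0,0,0],[0,0,0,0],[0,0,0,0],[0,0,0,0]]], "hand": 5.5}}

```text
time: 20.48
tool_pos: [0.6432, -0.0805, 0.0213]
orientation: [-3.141, -0.0, -3.022]
wrist_force: [1.4, -1.4, -1.0]
width: 0.0599
grasp_force: 30.0
```

>>> {"fn": "move_arm", "kwargs": {"targets": [[[0,0,-2,0],[0,0,-5,0],[0,0,-9,0],[0,0,-11,0]]]}}

```text
time: 20.82
tool_pos: [0.6438, -0.0805, 0.1345]
orientation: [-3.141, 0.002, -3.023]
wrist_force: [2.4, -1.4, -6.1]
width: 0.0594
grasp_force: 30.0
```

```bash
python3 g.py 513 424 130 180
```

```text
t 20.82 tcp [643.8 -80.5 134.5] yaw -173.18 F [ 2.43 -1.36 -6.1 ] w 0.059352734488505456 q [-0.43  0.44  0.64  1.6  -0.28  1.19  1.96]
row [ 7.   51.65  0.42] turn 6.82
```

>>> {"fn": "move_arm", "kwargs": {"targets": [[[0.4,2.5,0,1],[1,6,0,2],[1.4,10,0,3],[1.9,14,0,4],[2.5,18,0,5],[3,22,0,6],[3.5,26,0,6.8],[4,30,0,6.8],[4.6,34,0,6.8],[5.1,38,0,6.8]]]}}

```text
time: 21.65
tool_pos: [0.5455, 0.2926, 0.1304]
orientation: [-3.141, -0.002, -3.141]
wrist_force: [1.7, 1.8, -6.1]
width: 0.0595
grasp_force: 30.0
```

```bash
python3 g.py 513 424 120 180
```

```text
t 21.65 tcp [545.5 292.6 130.4] yaw -179.96 F [ 1.65  1.75 -6.12] w 0.059527515099756206 q [-1.    0.37  0.54  1.68 -0.2   1.16  1.17]
row [ 3.24 13.15  1.04] turn 0.04
```

>>> {"fn": "move_arm", "kwargs": {"targets": [[[1,4,0,0],[2,8,0,0],[3,11.5,0.4,0],[3.2,13.1,1,0],[3.2,13.1,1,0],[3.2,13.1,1,0]]]}}

```text
time: 22.15
tool_pos: [0.5134, 0.4228, 0.1193]
orientation: [-3.139, -0.003, -3.138]
wrist_force: [0.9, -0.6, -6.0]
width: 0.0596
grasp_force: 30.0
```

```bash
python3 g.py 513 424 15 180
python3 - <<'E'
from h import *
p,d=manip.snapshot("scene");cv2.imwrite("pics/s2.png",cv2.resize(p[120:320,330:620,::-1],None,fx=2.5,fy=2.5))
p,d=manip.snapshot("top");W=cloud("top",d);z=W[...,2]
m=np.zeros((400,640),bool);m[168:255,415:530]=1
m&=(z>.035)&(z<.06);n,L,st,c=cv2.connectedComponentsWithStats(m.astype(np.uint8))
for i in range(1,n):
    if st[i,4]>200: print("in tray",rect("top",L==i,.047),np.median(z[L==i]))
E
```

```text
t 22.15 tcp [513.4 422.8 119.3] yaw -179.8 F [ 0.91 -0.57 -5.99] w 0.05955555189099745 q [-1.12  0.47  0.49  1.56 -0.23  1.17  0.99]
row [1.000e-02 1.400e-01 1.043e+01] turn 0.2
in tray [ 520.4 -434.9  110.4   65.7    3.6] 0.04654978484065566
in tray [ 514.5 -337.2  110.6   64.1    3.5] 0.046357934469361504
```

View pics/s2.png

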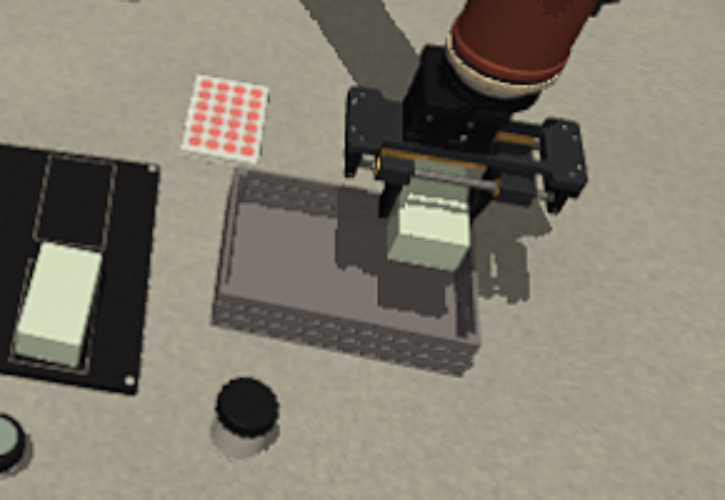

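The two blanks in the tray lie flat at the right height. The scene view shows the held blank (around 430,225) over the basket, clear of its walls. Lower it.

>>> {"fn": "move_arm", "kwargs": {"targets": [[[0,0,2.5,0],[0,0,5.5,0],[0,0,8,0],[0,0,9.3,0],[0,0,9.8,0],[0,0,9.8,0],[0,0,9.8,0]]]}}

```text
time: 22.83
tool_pos: [0.5164, 0.4219, 0.0247]
orientation: [3.141, 0.001, 3.141]
wrist_force: [-0.3, -0.2, -5.6]
width: 0.0597
grasp_force: 30.0
```

```bash
python3 g.py 513 422 10.3 180
```

```text
t 22.83 tcp [516.4 421.9  24.7] yaw 179.98 F [-0.33 -0.24 -5.6 ] w 0.05973700758443069 q [-1.09  0.56  0.46  1.64 -0.28  1.01  1.03]
row [0.34 0.01 1.44] turn -0.02
```

>>> {"fn": "move_arm", "kwargs": {"targets": [[[0.3,0,0.4,0],[0.3,0,0.8,0],[0.3,0,1.1,0],[0.3,0,1.3,0],[0.3,0,1.3,0],[0.3,0,1.3,0]]]}}

```text
time: 23.33
tool_pos: [0.5124, 0.4219, 0.0104]
orientation: [-3.142, 0.0, -3.141]
wrist_force: [0.9, 0.3, -7.1]
width: 0.0601
grasp_force: 30.0
```

>>> {"fn": "move_arm", "kwargs": {"targets": [[[0,0,0.08,0],[0,0,0.12,0],[0,0,0.12,0]]]}}

```text
time: 23.58
tool_pos: [0.5125, 0.4219, 0.0103]
orientation: [3.141, -0.0, -3.141]
wrist_force: [-3.4, -2.1, 4.9]
width: 0.0599
grasp_force: 30.0
```

>>> {"fn": "move_arm", "kwargs": {"targets": [[[0,0,-0.05,0],[0,0,-0.05,0],[0,0,-0.05,0],[0,0,-0.05,0]]], "hand": 7.2}}

```text
time: 23.92
tool_pos: [0.5127, 0.4222, 0.01]
orientation: [3.141, 0.001, -3.141]
wrist_force: [0.5, 0.2, -0.7]
width: 0.0712
grasp_force: 0.0
```

>>> {"fn": "move_arm", "kwargs": {"targets": [[[0,0,-1.5,0],[0,0,-5,0],[0,0,-9,0],[0,0,-10,0]]]}}

```text
time: 24.25
tool_pos: [0.5152, 0.4234, 0.1172]
orientation: [3.136, 0.006, 3.141]
wrist_force: [1.2, 0.6, 0.4]
width: 0.0718
grasp_force: 0.0
```

```bash
python3 g.py 632.4 111.1 95 180.7
```

```text
t 24.25 tcp [515.2 423.4 117.2] yaw 179.99 F [1.2  0.63 0.43] w 0.07182647822470575 q [-1.12  0.46  0.49  1.57 -0.23  1.16  0.99]
row [-11.72 -31.24   2.11] turn -0.71
```

>>> {"fn": "move_arm", "kwargs": {"targets": [[[-11.7,-31.2,1.8,-0.7],[-11.7,-31.2,1.8,-0.7],[-11.7,-31.2,1.8,-0.7],[-11.7,-31.2,1.8,-0.7],[-11.7,-31.2,1.8,-0.7],[-11.7,-31.2,1.8,-0.7],[-11.7,-31.2,1.8,-0.7],[-11.7,-31.2,1.8,-0.7],[-11.7,-31.2,1.8,-0.7],[-11.7,-31.2,1.8,-0.7]]], "hand": 8.7}}

```text
time: 25.08
tool_pos: [0.6307, 0.1058, 0.0929]
orientation: [-3.141, 0.001, -3.135]
wrist_force: [-0.2, 0.1, -0.3]
width: 0.0871
grasp_force: 0.0
```

```bash
python3 g.py 632.4 111.1 22.5 180.7
```

```text
t 25.08 tcp [630.7 105.8  92.9] yaw -179.62 F [-0.16  0.14 -0.32] w 0.08710942842791815 q [-0.68  0.45  0.58  1.67 -0.27  1.1   1.55]
row [-0.17  0.53  7.04] turn -0.32
```

>>> {"fn": "move_arm", "kwargs": {"targets": [[[-0.1,0.3,0.5,-0.3],[-0.1,0.4,3,-0.3],[-0.1,0.4,6,-0.3],[-0.1,0.4,7,-0.3],[-0.1,0.4,7,-0.3],[-0.1,0.4,7,-0.3]]]}}

```text
time: 25.58
tool_pos: [0.6302, 0.1152, 0.0219]
orientation: [-3.141, -0.001, -3.122]
wrist_force: [1.2, 0.9, 0.2]
width: 0.0867
grasp_force: 0.0
```

```bash
python3 g.py 632.4 111.1 22.5 180.7
```

```text
t 25.58 tcp [630.2 115.2  21.9] yaw -178.87 F [1.18 0.91 0.18] w 0.08674844944554465 q [-0.66  0.54  0.54  1.71 -0.32  0.98  1.59]
row [-0.21 -0.41 -0.06] turn 0.43
```

>>> {"fn": "move_arm", "kwargs": {"targets": [[[-0.1,0.4,0,0.3],[-0.1,0.7,0,0.3],[-0.1,0.9,0,0.3],[-0.1,1.1,0,0.3],[-0.1,1.3,0,0.3],[-0.1,1.5,0,0.3]]]}}

```text
time: 26.08
tool_pos: [0.6324, 0.1265, 0.0229]
orientation: [-3.139, 0.002, -3.131]
wrist_force: [0.5, -7.4, 4.4]
width: 0.0871
grasp_force: 3.6
```

>>> {"fn": "move_arm", "kwargs": {"targets": [[[0,0.05,0,0],[0,0.1,0,0],[0,0.15,0,0]]]}}

```text
time: 26.33
tool_pos: [0.6324, 0.1279, 0.0229]
orientation: [-3.139, 0.002, -3.131]
wrist_force: [0.2, -6.9, 5.2]
width: 0.0874
grasp_force: 3.6
```

>>> {"fn": "move_arm", "kwargs": {"targets": [[[0,0,0,0],[0,0,0,0]]]}}

```text
time: 26.5
tool_pos: [0.6324, 0.128, 0.0229]
orientation: [-3.139, 0.002, -3.131]
wrist_force: [0.7, -6.7, 5.0]
width: 0.0871
grasp_force: 3.4
```

Blank 1 is rough too. Re-centre, grip and lift.

>>> {"fn": "move_arm", "kwargs": {"targets": [[[0,-0.5,0,0],[0,-1.35,0.05,0],[0,-1.35,0.05,0]]]}}

```text
time: 26.75
tool_pos: [0.6313, 0.115, 0.0212]
orientation: [-3.141, -0.0, -3.13]
wrist_force: [-0.3, -0.6, -0.3]
width: 0.0869
grasp_force: 0.0
```

>>> {"fn": "move_arm", "kwargs": {"targets": [[[0,0,0,0],[0,0,0,0],[0,0,0,0],[0,0,0,0],[0,0,0,0],[0,0,0,0]]], "hand": 5.5}}

```text
time: 27.25
tool_pos: [0.6314, 0.1164, 0.0211]
orientation: [-3.141, -0.0, -3.129]
wrist_force: [-0.4, -2.7, -0.6]
width: 0.06
grasp_force: 30.0
```

>>> {"fn": "move_arm", "kwargs": {"targets": [[[0,0,-2,0],[0,0,-5,0],[0,0,-9,0],[0,0,-11,0]]]}}

```text
time: 27.58
tool_pos: [0.6319, 0.1172, 0.1342]
orientation: [3.141, 0.002, -3.129]
wrist_force: [1.7, -0.4, -5.7]
width: 0.0599
grasp_force: 30.0
```

```bash
python3 g.py 513 326 120 180
```

```text
t 27.58 tcp [631.9 117.2 134.2] yaw -179.28 F [ 1.69 -0.39 -5.66] w 0.05994168192310581 q [-0.71  0.42  0.59  1.62 -0.25  1.18  1.52]
row [11.63 21.03  1.41] turn 0.72
```

>>> {"fn": "move_arm", "kwargs": {"targets": [[[1.2,2.1,0,0.7],[3,5.4,0,0.7],[5,9,0,0.7],[7,12.6,0,0.7],[9,16.2,0,0.7],[10.6,19.2,0.5,0.7],[11.6,21,1.2,0.7],[11.6,21,1.2,0.7],[11.6,21,1.2,0.7]]]}}

```text
time: 28.33
tool_pos: [0.5102, 0.3269, 0.1175]
orientation: [-3.14, -0.003, -3.137]
wrist_force: [1.7, -1.1, -8.4]
width: 0.0601
grasp_force: 30.0
```

```bash
python3 g.py 513 326 20 180
python3 - <<'E'
from h import *
p,d=manip.snapshot("scene");cv2.imwrite("pics/s3.png",cv2.resize(p[120:320,330:620,::-1],None,fx=2.5,fy=2.5))
E
```

```text
t 28.33 tcp [510.2 326.9 117.5] yaw -179.74 F [ 1.68 -1.13 -8.35] w 0.06006613156968758 q [-1.06  0.35  0.52  1.72 -0.19  1.12  1.09]
row [-0.31 -0.08  9.75] turn 0.26
```

View pics/s3.png

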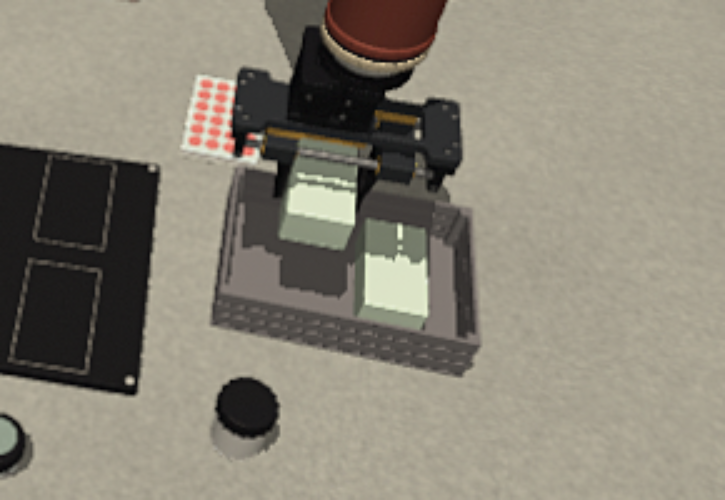

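The scene view shows the first rough blank flat in the basket (395,270). The second hangs over the free slot (320,205), which has room. Lower it.

>>> {"fn": "move_arm", "kwargs": {"targets": [[[-0.3,-0.1,2.5,0.2],[-0.3,-0.1,5.5,0.2],[-0.3,-0.1,8,0.2],[-0.3,-0.1,9.2,0.2],[-0.3,-0.1,9.5,0.2],[-0.3,-0.1,9.5,0.2],[-0.3,-0.1,9.5,0.2]]]}}

```text
time: 28.97
tool_pos: [0.5169, 0.3245, 0.0255]
orientation: [3.141, 0.002, 3.138]
wrist_force: [0.1, -0.1, -6.4]
width: 0.0596
grasp_force: 30.0
```

```bash
python3 g.py 513 326 10.1 180
```

```text
t 28.97 tcp [516.9 324.5  25.5] yaw 179.79 F [ 0.1  -0.06 -6.43] w 0.05961861974026709 q [-1.02  0.46  0.48  1.79 -0.26  0.95  1.14]
row [0.39 0.15 1.54] turn -0.21
```

>>> {"fn": "move_arm", "kwargs": {"targets": [[[0.3,0.1,0.4,-0.2],[0.3,0.1,0.8,-0.2],[0.3,0.1,1.2,-0.2],[0.3,0.1,1.4,-0.2],[0.3,0.1,1.4,-0.2],[0.3,0.1,1.4,-0.2]]]}}

```text
time: 29.47
tool_pos: [0.5127, 0.3255, 0.0101]
orientation: [-3.142, 0.0, -3.141]
wrist_force: [-0.0, -0.1, -7.4]
width: 0.0598
grasp_force: 30.0
```

>>> {"fn": "move_arm", "kwargs": {"targets": [[[0,0,0.08,0],[0,0,0.12,0],[0,0,0.12,0]]]}}

```text
time: 29.72
tool_pos: [0.5128, 0.3255, 0.01]
orientation: [3.141, -0.0, -3.141]
wrist_force: [-4.6, -2.5, 6.0]
width: 0.06
grasp_force: 30.0
```

>>> {"fn": "move_arm", "kwargs": {"targets": [[[0,0,-0.05,0],[0,0,-0.05,0],[0,0,-0.05,0],[0,0,-0.05,0]]], "hand": 7.2}}

```text
time: 30.05
tool_pos: [0.5131, 0.3258, 0.0098]
orientation: [3.141, 0.001, -3.141]
wrist_force: [-0.2, 0.4, 0.1]
width: 0.0709
grasp_force: 0.0
```

>>> {"fn": "move_arm", "kwargs": {"targets": [[[0,0,-1.5,0],[0,0,-5,0],[0,0,-9,0],[0,0,-13,0],[0,-4,-16,0],[0,-8,-16,0],[0,-12,-16,0],[0,-16,-16,0],[0,-18,-16,0],[0,-18,-16,0]]]}}

```text
time: 30.88
tool_pos: [0.5134, 0.1392, 0.1701]
orientation: [-3.142, 0.001, 3.134]
wrist_force: [1.9, -0.4, -1.1]
width: 0.0723
grasp_force: 0.0
```

Run:
```python
from h import *
s=manip.read_state();print(s["time"],s["tool_pos"],s["grasp_force"])
p,d=manip.snapshot("top");cv2.imwrite("pics/t4.png",p[:,:,::-1]);W=cloud("top",d);z=W[...,2]
for nm,w,lo,hi,h in(("tray",(168,255,415,530),.035,.06,.047),("basket",(186,252,144,222),.03,.05,.044)):
    m=np.zeros((400,640),bool);m[w[0]:w[1],w[2]:w[3]]=1
    m&=(z>lo)&(z<hi);n,L,st,c=cv2.connectedComponentsWithStats(m.astype(np.uint8))
    for i in range(1,n):
        if st[i,4]>200: print(nm,rect("top",L==i,h),np.percentile(z[L==i],[10,50,90]).round(4))
```

```text
30.8833 [0.51341547 0.13917688 0.17012827] 0.0
tray [ 520.5 -435.4  110.3   64.7    3.4] [0.0437 0.0464 0.0485]
tray [ 514.4 -337.2  110.7   64.     3.5] [0.0439 0.0464 0.0489]
basket [5.103e+02 4.195e+02 1.112e+02 6.560e+01 1.000e-01] [0.0406 0.0437 0.0458]
```

View pics/t4.png

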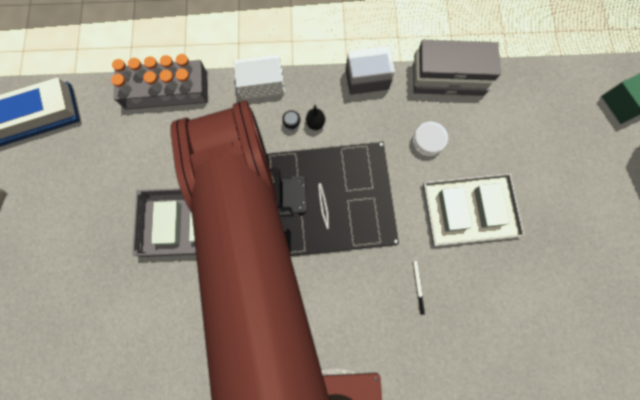

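The tray holds two flat blanks at (456,208) and (494,203), and the basket has one at (165,222). The arm hides the other from above, so I'll check it in the scene camera and hand in if it lies flat.

Run:
```python
from h import *
p,d=manip.snapshot("scene");W=cloud("scene",d)
ok=True
for y in(.3255,.422):
    m=(abs(W[...,0]-.513)<.045)&(abs(W[...,1]-y)<.022)&(d>0)
    z=W[m];A=np.c_[z[:,:2],np.ones(len(z))]
    g=np.linalg.lstsq(A,z[:,2],rcond=None)[0];h=np.median(z[:,2])
    print(y,len(z),h.round(4),"tilt",g[:2].round(3));ok&=len(z)>100 and abs(h-.044)<.004 and np.hypot(*g[:2])<.08
s=manip.read_state();print(ok,s["qd"].round(3))
if ok: print(manip.hand_in())
```

```text
0.3255 513 0.0448 tilt [-0.026 -0.017]
0.422 530 0.0444 tilt [0.001 0.009]
True [-0.024  0.021 -0.037 -0.015 -0.009  0.001 -0.006]
the job is handed in; nothing more can be done
None
```

The job is handed in at about 31 s: the polished blanks (stations 2 and 4 in my numbering) are in the steel tray, the rough ones (1 and 3) are in the slatted basket, and the cameras showed all four lying flat; the judge's verdict was not shown.

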